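# Spread the snap ring over the grooved axle stub and hold it at the groove

### The arm

A 6-joint arm with a two-finger parallel gripper is mounted at the origin on a cart in front of the work surface, level with it; the furniture and walls round the work are solid. World frame = base frame: x ahead of the robot, y to its left, z up, the work surface at z = 0. Lengths are in m, angles in degrees, forces in N, time in s.
With the tool pointing down it reaches from about 0.375 to 0.9 m from the base axis. Payload 3.1 kg.
Tool frame: the origin (TCP) lies on the centre line of the jaws, within the pads' length; the fingertips stand finger_overhang ahead of it and the grasp point (between the pads) lies 5 mm behind it (finger_overhang is the distance from the TCP to the fingertips, in m); z points along the fingers, y is the line along which they close (so a half turn about z gives the same grasp; the last joint's range is limited). The gripper opens to 87 mm and grips with 3 to 60 N. Pads are 19 mm wide; open, the fingers measure 117 mm over their backs; the gripper's body (75 mm by 190 mm) begins 51 mm behind the grasp point.
Start: joints at [-86.774, 30.224, 82.088, -0, 67.689, -10.227], TCP at [0.145, -0.608, 0.237] pointing down, gripper open.
Joint ranges: [-176.69, 176.69], [-43.24, 126.21], [12.49, 139.97], [-82, 262], [0, 151.66], [-163.58, 163.58]. Speed limits (degrees/s): [159.86, 159.86, 180, 180, 180, 180].

### API

Orientations are given as a 3x3 rotation matrix whose columns are the frame's x, y, z axes.
In Python, from rig import read_state, capture, calibration, hand_in, finger_overhang gives the robot as it stands.
- The arm moves only by the tool send_rows, never from a script. Its argument "plan" is a list of rows, each a list of 5 numbers: the closure in counts, from 0 (fully open) to 255 (shut), then the shift along the tool's x, y, z in m, then the turn about the tool's z in rad. A call has 1 to 20 rows; each row shifts and turns the commanded pose from where the row before left it, along the tool's axes as they then stand; what a row does not reach is not made up. A row lasts 1/12 s, in which the tool goes at most 41.7 mm and 7.16 degrees, less where a joint would pass 70% of its speed; a pose out of reach is approached as far as the arm can. A call is refused whole if a number of a shift passes 0.0417 or a number of a turn 0.125, either way. A call with a gripper value outside its range is refused whole. The fingers move at their own pace and stop on an object; the grip force is fixed at half the most. Time passes only in rows, so rows that do not move let the fingers close. It gives the time, the measured TCP pose, the force, the opening and the grip force at its end, in the units of the state.
- read_state(): the state, without advancing time (a new reading comes with each control period).
- capture(name): name is "scene" or "side" or "wrist"; returns (picture, depth): 384x512x3 uint8, blue, green, red; 384x512 float32, m along the optical axis (not along the pixel's ray), 0 where there is no reading.
- calibration(name): a dict with "fx", "fy", "cx", "cy" (pixels), "xyz" and "rotation" of the camera in the world. Camera axes: x right, y down, z forward; pixel columns grow to the right and rows downward; lengths in m; the calibration is good to about 2 mm. A picture is of the moment at which its call begins: read the wrist's pose just before it. calibration takes no time and is no camera call; for the wrist camera it gives the pose at the moment of the call.
- hand_in(): hands the job in; it is judged then, once.
The state is a dict: "time_s": time; "joint_positions": joint angles; "qvel": joint speeds; "tau": joint torques, N m; "position": TCP position; "tcp_rot": TCP orientation; "force": force on the tool from outside, world axes, zero at the start; "moment": the same for the moment, N m; "opening": opening from 0.0 (shut) to 1.0 (fully open); "grasp_force": force on a finger pad.
Only numpy, scipy, OpenCV 4.12 (cv2) and the standard library are available. Lean on these libraries where they do the work, as an engineer would, in place of code of your own. Each camera call takes 0.05 s, during which the arm holds its last target. There are 200 camera calls.

### The job

The snap-ring pliers on the wooden rest have a steel snap ring hooked on their tips. Squeeze the handles together all the way so that the ring spreads, lift the pliers, and lower the spread ring from above, level and without forcing it, over the upright axle stub that has the groove (not the plain one) until the ring lies within the height of the groove all round. Finish while holding it there: keep the handles squeezed and the ring spread, centred and still, do not let go, and leave the loose things on the bench where they are.

Things in the scene. Friction and masses are not known exactly. Their poses are not given: they have to be found in the camera images.
- pliers_grip (a point): Snap-ring pliers, flat on the rest; steel, black handles. Point to grip: on the midline between the handles, half-way up their 16 mm height (8 mm above underside), 58 mm behind the pivot, between the rest's two supports. x: toward the ring; y: to the left handle, the line the fingers close along; z: up. Outer width here 60 mm at rest, 28 mm and parallel when squeezed to the stop.
- ring_mid (a point): Centre of the opening of the SPREAD ring: on the pliers' midline 107.5 mm ahead of pliers_grip, 6 mm below it, at half the ring's thickness; axes as pliers_grip. Flat steel C, 4 mm thick, 42 mm outside, 32 mm inside closed; fully spread it clears a 39 mm circle here. The swinging handles push the pliers forward in the fingers: squeezed, this point is about 112 mm ahead of the finger pads.
- lever_left (a joint): Swing of the left handle of the pliers, rad: 0 at rest (ring closed), about 0.30 at the stop (fully squeezed, ring fully spread; a hard grip strains it to 0.33). The right handle moves the same amount. A spring opens the handles (about 6 N a side at pliers_grip when squeezed): let go and the ring closes.
- groove_mid (a point): Grooved axle stub: fixed upright steel shaft 35 mm thick, 74 mm tall over the bench, on a dark round flange 68 mm wide, 12 mm high. Groove 12 mm wide, 30 mm thick at its bottom, 36 to 48 mm above the bench. Point: on the axis at mid-groove, 32 mm below the top. The top 14 mm taper to 20 mm. z: up. The two stubs' places may be swapped.
- plain_mid (a point): Plain axle stub: same flange, thickness, height and taper as the grooved one but with no groove. The point is on its axis, 42 mm above the bench.
- tool_rest: Fixed wooden rest, 26 mm high: a block 58 mm wide under jaws and pivot (from 26 mm behind to 68 mm ahead of the pivot) and a cross bar 104 mm wide under the handle ends (98 to 114 mm behind), joined by a low rail 18 mm wide, 8 mm high; between them the handles are free from below. Origin on the bench under the pivot, x as the pliers'.
- ring_pliers: The snap-ring pliers as a whole, with the ring, 0.22 kg, 205 mm long; origin under the pivot at the underside, axes as pliers_grip. Handles run 26 to 118 mm behind the pivot, splaying outward to the rear at rest (about 95 mm at their ends).
- stub_grooved: The grooved stub as a whole; origin on the bench on its axis.
- padlock: Loose bystander: small brass padlock lying flat, 49x32x11 mm, origin at its underside.
- pin_tin: Loose bystander: low round metal tin, 66 mm wide, 29 mm high, origin at its underside.
- orange_driver: Loose bystander: orange-handled screwdriver lying near the front edge, 182 mm long, 29 mm high, origin at its underside.
- loupe: Loose bystander: small black eye loupe, 44 mm wide, 34 mm high, origin at its underside.
Things that resemble listed ones, but are neither listed nor needed, are in the scene too. Leave any purple or turquoise look-alike of the stub_grooved alone.

How it is judged (in metres and radians):
On the way, in this order (a step that is already met when the one before it is completed fails the run):
1. the pliers are lifted in the fingers with the ring spread, above the top of the stubs (value of joint lever_left above 0.237 rad and height (world z) of ring_mid above 0.08 m and contact force between the fingers and ring_pliers above 3 N), for 0.1 s.
2. the spread ring is lowered level over the top of the grooved stub (value of joint lever_left above 0.237 rad and horizontal distance between ring_mid and groove_mid below 0.012 m and z of ring_mid in the frame of groove_mid between 0.006 and 0.032 m), for 0.02 s.
At the end, for the whole second after the job is handed in: Fingers hold the pliers (over 5 N), handles squeezed to 0.237 rad or more; ring round the grooved stub, within 5 mm of the groove's middle in height and 7 mm of the axis, level within 0.12 rad, still (under 0.02 m/s), pressing on the stub with less than 15 N (value of joint lever_left above 0.237 rad and z of ring_mid in the frame of groove_mid between -0.005 and 0.005 m and horizontal distance between ring_mid and groove_mid below 0.007 m and angle between ring_pliers's own z axis and vertical below 0.12 rad and contact force between the fingers and ring_pliers above 5 N and contact force between ring_pliers and stub_grooved below 15 N and linear speed of ring_pliers below 0.02 m/s); the arm keeps its last pose, push and grip.
It fails at once if the ring or pliers are forced against the grooved stub with more than 50 N (contact force between ring_pliers and stub_grooved above 50 N).
It fails at once if a loose bystander is shifted by more than 2 cm (distance of any of padlock, pin_tin, orange_driver, loupe from where it was at the start of the episode above 0.02 m).
It also fails if it takes over 32 s, if anything falls off the work surface, if the arm or the gripper's body presses on something with over 40 N, if the wrist force passes 120 N, or if a joint passes its speed limit or range.

## Working session

There is one attempt and no reset: what is moved stays moved. The work goes in short steps, Python scripts to look and compute and a tool call to move; the robot and the scene stay as the last step left them, time stands still between calls to the robot, and variables do not carry over. Pictures are saved under pics/ and viewed, at most 10 in all, crops included, and the job is handed in when it is done.

Besides the shell and the picture viewer there is one more tool, called after ">>>" as name(argument=value, ...), one argument or row to a line, values as JSON. send_rows: Moves the arm, as the interface text tells. Its arguments: {"type":"object","properties":{"plan":{"type":"array","items":{"type":"array","items":{"type":"number"}}}},"required":["plan"]}

```bash
ls; mkdir -p pics; cat > h.py <<'E'
import numpy as np, cv2
from rig import read_state, capture, calibration, hand_in, finger_overhang
def shot(n):
    c=calibration(n); p,d=capture(n); return p,d,c
def pts(d,c):
    v,u=np.mgrid[0:d.shape[0],0:d.shape[1]]
    P=np.stack([(u-c["cx"])/c["fx"]*d,(v-c["cy"])/c["fy"]*d,d],-1)
    return P@np.array(c["rotation"]).T+np.array(c["xyz"])
def ray(c,u,v,z):
    r=np.array(c["rotation"])@np.array([(u-c["cx"])/c["fx"],(v-c["cy"])/c["fy"],1]); o=np.array(c["xyz"])
    return o+r*(z-o[2])/r[2]
E
python3 - <<'E'
from h import *
s=read_state(); print(s, finger_overhang if not callable(finger_overhang) else finger_overhang())
for n in("scene","side"):
    p,d,c=shot(n); np.savez(n+".npz",p=p,d=d); print(n,c)
    cv2.imwrite(f"pics/{n}0.png",cv2.resize(p,(800,600),interpolation=cv2.INTER_CUBIC))
E
```

```text
pics
{'time_s': 0.0, 'joint_positions': array([-8.67739723e+01,  3.02802757e+01,  8.21584998e+01, -9.99844265e-04,
        6.76870934e+01, -1.02273547e+01]), 'qvel': array([0.08066268, 0.07852857, 0.03870133, 0.00259935, 0.17762973,
       0.06288366]), 'tau': array([ 9.44653148e-04, -4.40040135e+01, -1.76589936e+01,  6.32041739e-02,
        5.81121398e-02, -1.68198890e-04]), 'position': array([ 0.14539138, -0.60711943,  0.23554581]), 'tcp_rot': array([[ 9.72558017e-01,  2.32660447e-01, -1.39744745e-04],
       [ 2.32660188e-01, -9.72555618e-01,  2.19243377e-03],
       [ 3.74183084e-04, -2.16478208e-03, -9.99997587e-01]]), 'force': array([-0.06887979, -0.00874267,  0.46152696]), 'moment': array([0.04750453, 0.0679606 , 0.00140725]), 'grasp_force': 0.0, 'opening': 0.9997679333574873} 0.014
scene {'fx': 431.5877902025455, 'fy': 431.5877902025455, 'cx': 260.0223218275445, 'cy': 193.53692948538017, 'xyz': array([-0.03308089,  0.6123132 ,  0.50720399]), 'rotation': array([[-0.66123954, -0.38960568,  0.64106917],
       [-0.75008887,  0.3304418 , -0.57286552],
       [ 0.01135561, -0.85966018, -0.51074007]])}
side {'fx': 487.8606607565608, 'fy': 487.8606607565608, 'cx': 255.99775579491472, 'cy': 188.10305289785393, 'xyz': array([0.99485399, 0.79633145, 0.61037096]), 'rotation': array([[-0.82395152,  0.32198335, -0.46629456],
       [ 0.56665345,  0.46412838, -0.68080005],
       [-0.00278575, -0.82517366, -0.56487226]])}
```

View pics/scene0.png

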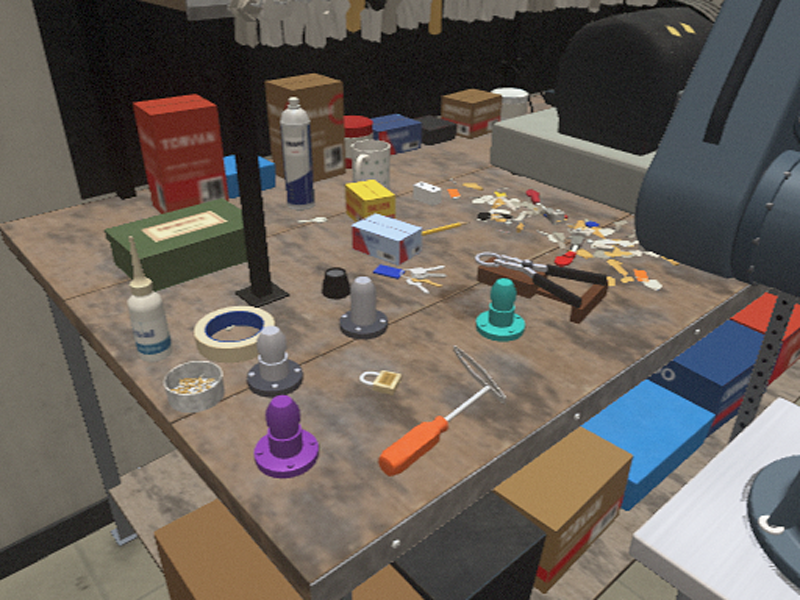

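View pics/side0.png

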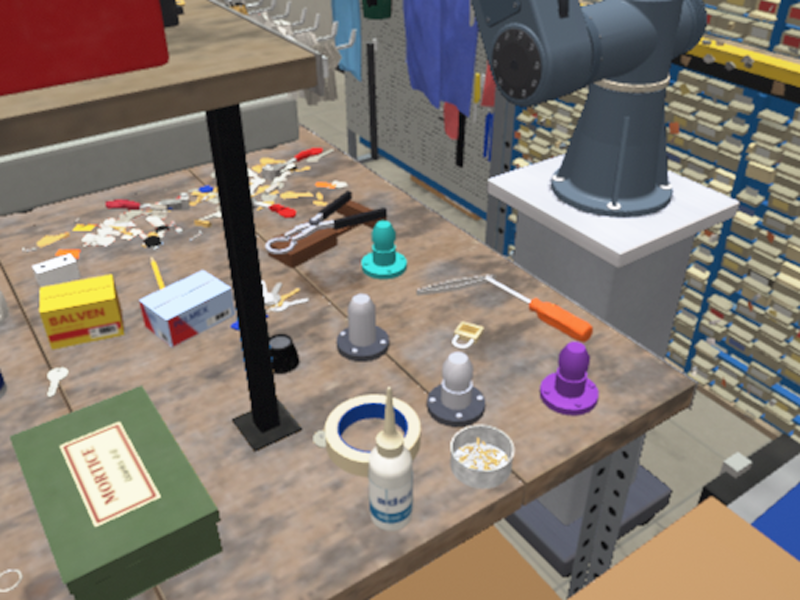

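The scene view shows two grey stubs: (272,362), whose narrowed band marks it as the grooved one, and (362,310), which is plain. The look-alikes are purple (285,435) and turquoise (502,310). The pliers lie at (540,275), ring at (488,258). A post stands at (255,290) and carries a shelf.

```bash
python3 - <<'E'
from h import *
for n,seeds in(("scene",dict(groov=(272,350),plain=(362,295),teal=(502,292),purp=(285,412),padlock=(388,380),tin=(193,385),loupe=(336,282),driver=(412,447),postbase=(262,293))),("side",dict(groov=(457,372),plain=(361,318)))):
    f=np.load(n+".npz"); c=calibration(n); P=pts(f["d"],c)
    for k,(u,v) in seeds.items(): print(n,k,P[int(v*.64),int(u*.64)].round(3))
    for k in("groov","plain"):
        u,v=seeds[k]; q=P[int(v*.64),int(u*.64)]
        m=(np.hypot(*(P[...,:2]-q[:2]).transpose(2,0,1))<.06)&(f["d"]>0)
        for a,b in((.05,.06),(.037,.047),(.014,.03),(.009,.0135)):
            Q=P[m&(P[...,2]>a)&(P[...,2]<b)]
            # circle fit
            A=np.c_[2*Q[:,:2],np.ones(len(Q))]; x=np.linalg.lstsq(A,(Q[:,:2]**2).sum(1),rcond=None)[0]
            print("  ",k,a,len(Q),x[:2].round(4),"r",np.sqrt(x[2]+x[0]**2+x[1]**2).round(4),"ztop",P[m][:,2].max().round(4))
    # pliers area
    box=(slice(145,215),slice(295,395)) if n=="scene" else (slice(115,172),slice(165,250))
    p=f["p"][box].astype(int); Q=P[box]
    g=p.max(2); sat=g-p.min(2)
    up=(Q[...,2]>.030)&(Q[...,2]<.055)
    blk=up&(g<70); stl=up&(sat<25)&(g>90)
    for nm,m in(("blk",blk),("stl",stl),("up",up)):
        print(nm,m.sum(),np.median(Q[m],0).round(4),np.percentile(Q[m],[2,98],axis=0).round(3).tolist())
    o=f["p"].copy(); sub=o[box]; 
    cv2.imwrite(f"pics/{n}_pl.png",cv2.resize(sub,None,fx=5,fy=5,interpolation=cv2.INTER_CUBIC))
f=np.load("scene.npz");P=pts(f["d"],calibration("scene"))
# things high above table within workspace
m=(P[...,2]>.15)&(P[...,0]>.2)&(P[...,0]<.9)&(abs(P[...,1])<.7)
for x in np.arange(.2,.9,.1):
  for y in np.arange(-.7,.7,.1):
    k=m&(abs(P[...,0]-x-.05)<.05)&(abs(P[...,1]-y-.05)<.05)
    if k.sum()>5: print(round(x,1),round(y,1),k.sum(),P[k][:,2].min().round(2),P[k][:,2].max().round(2))
E
```

```text
scene groov [0.555 0.297 0.055]
scene plain [0.584 0.142 0.06 ]
scene teal [ 0.463 -0.001  0.065]
scene purp [0.437 0.354 0.068]
scene padlock [0.469 0.192 0.009]
scene tin [0.613 0.376 0.01 ]
scene loupe [0.684 0.111 0.026]
scene driver [0.354 0.258 0.021]
scene postbase [0.751 0.199 0.011]
   groov 0.05 91 [0.5684 0.2888] r 0.016 ztop 0.0742
   groov 0.037 54 [0.5684 0.2887] r 0.014 ztop 0.0742
   groov 0.014 123 [0.5686 0.2889] r 0.0162 ztop 0.0742
   groov 0.009 273 [0.5673 0.2893] r 0.0244 ztop 0.0742
   plain 0.05 71 [0.5955 0.1294] r 0.0159 ztop 0.0744
   plain 0.037 67 [0.5954 0.1295] r 0.016 ztop 0.0744
   plain 0.014 102 [0.5952 0.1295] r 0.0158 ztop 0.0744
   plain 0.009 177 [0.595  0.1298] r 0.0239 ztop 0.0744
blk 365 [ 0.4554 -0.127   0.0364] [[0.409, -0.184, 0.03], [0.516, -0.099, 0.041]]
stl 207 [ 0.5272 -0.1203  0.0362] [[0.454, -0.145, 0.03], [0.569, -0.023, 0.046]]
up 772 [ 0.4685 -0.1124  0.0369] [[0.41, -0.184, 0.03], [0.564, 0.003, 0.053]]
side groov [0.579 0.299 0.064]
side plain [0.607 0.145 0.058]
   groov 0.05 80 [0.572  0.2894] r 0.0164 ztop 0.0765
   groov 
[... 440 characters left out ...]
.496, -0.098, 0.043]]
stl 246 [ 0.5395 -0.1191  0.0375] [[0.495, -0.15, 0.03], [0.605, -0.099, 0.047]]
up 673 [ 0.4861 -0.1103  0.0379] [[0.417, -0.182, 0.03], [0.589, 0.004, 0.052]]
0.2 -0.1 916 0.41 0.44
0.2 -0.0 6445 0.22 0.44
0.5 -0.7 204 0.25 0.32
0.5 -0.6 1458 0.15 0.32
0.6 -0.7 364 0.31 0.36
0.6 -0.6 2489 0.15 0.36
0.6 -0.5 93 0.35 0.37
0.6 -0.4 154 0.36 0.38
0.6 -0.3 199 0.36 0.39
0.6 -0.2 486 0.36 0.39
0.6 -0.1 518 0.35 0.4
0.6 -0.0 873 0.35 0.41
0.6 0.1 1334 0.36 0.41
0.6 0.2 459 0.37 0.42
0.7 -0.7 9 0.33 0.34
0.7 -0.6 1388 0.15 0.36
0.7 -0.2 7 0.37 0.39
0.7 -0.0 10 0.36 0.38
0.7 0.1 1025 0.15 0.39
0.7 0.2 1174 0.15 0.41
0.7 0.3 29 0.15 0.17
0.8 -0.6 6 0.19 0.24
0.8 0.2 10 0.4 0.41
```

```bash
cat >> h.py <<'E'
def todo(x,y,z,yaw):
    "remaining move in present tool axes; yaw = direction (deg) of tool x in world"
    s=read_state(); R=np.array(s["tcp_rot"]); e=np.array([x,y,z])-s["position"]
    a=np.degrees(np.arctan2(R[1,0],R[0,0])); t=-((yaw-a+90)%180-90)
    print("tool shift",(R.T@e).round(4),"turn z rad",np.radians(t).round(3),"now yaw",a.round(2),"tcp",s["position"].round(4),"t",round(s["time_s"],2),"F",s["force"].round(1),"open",round(s["opening"],3),"g",round(s["grasp_force"],1),"j6",s["joint_positions"][5].round(1))
E
python3 - <<'E'
from h import *
c=calibration("scene")
q=lambda u,v,z:ray(c,u*.64,v*.64,z)[:2]
r=q(488,258,.036);h=(q(604,277,.042)+q(577,301,.042))/2
print(r,h,np.degrees(np.arctan2(*(r-h)[::-1])),np.linalg.norm(r-h))
for p,z in(((488,258),.036),((604,277),.042),((577,301),.042),((528,265),.04)): print(q(*p,z))
w=calibration("wrist"); s=read_state(); R=np.array(s["tcp_rot"]); print("cam in tool",(R.T@(w["xyz"]-s["position"])).round(3),(R.T@w["rotation"]).round(2),w["fx"])
f=np.load("side.npz");P=pts(f["d"],calibration("side"));m=(P[...,2]>.3)&(P[...,1]>0)&(P[...,1]<.5)&(P[...,0]>.4)&(P[...,2]<.5)
print("shelf x",np.percentile(P[m][:,0],[0,1,50]),"z",np.percentile(P[m][:,2],[0,1,50]))
todo(.46,-.125,.24,15)
E
```

```text
[ 0.57740906 -0.10112465] [ 0.41116071 -0.13286429] 10.808668421290184 0.16925105451429254
[ 0.57740906 -0.10112465]
[ 0.41924112 -0.17626364]
[ 0.40308029 -0.08946494]
[ 0.51754715 -0.12402319]
cam in tool [ 0.073 -0.001 -0.148] [[-0.   -0.96 -0.27]
 [ 1.   -0.   -0.  ]
 [-0.   -0.27  0.96]] 271.33008183364456
shelf x [0.64452728 0.6526899  0.83799443] z [0.30006244 0.3121773  0.42991603]
tool shift [ 0.4181 -0.3958 -0.0034] turn z rad -0.027 now yaw 13.45 tcp [ 0.1454 -0.6072  0.2357] t 0.1 F [-0.   0.   0.7] open 0.999 g 0.0 j6 -10.2
```

>>> send_rows(
  plan=[
    [0,0.03,-0.028,0,0],
    [0,0.03,-0.028,0,0],
    [0,0.03,-0.028,0,0],
    [0,0.03,-0.028,0,0],
    [0,0.03,-0.028,0,0],
    [0,0.03,-0.028,0,0],
    [0,0.03,-0.028,0,0],
    [0,0.03,-0.028,0,0],
    [0,0.03,-0.028,0,0],
    [0,0.03,-0.028,0,0],
    [0,0.03,-0.028,0,0],
    [0,0.03,-0.028,0,0],
    [0,0.03,-0.028,0.01,0],
    [0,0.03,-0.028,0.01,0],
    [0,0,0,0.01,0],
    [0,0,0,0,0],
  ],
)

```text
time_s: 1.43
position: [0.4616, -0.1268, 0.2051]
tcp_rot: [[0.971, 0.238, -0.004], [0.238, -0.971, 0.002], [-0.003, -0.003, -1.0]]
force: [0.8, 0.2, 0.4]
opening: 1.001
grasp_force: 0.0
```

```bash
python3 - <<'E'
from h import *
p,d,c=shot("wrist"); np.savez("w1.npz",p=p,d=d,**{k:v for k,v in c.items()}); todo(.4725,-.123,.1,12)
cv2.imwrite("pics/w1.png",cv2.resize(p,(800,600),interpolation=cv2.INTER_CUBIC))
E
```

```text
tool shift [ 0.0122 -0.0024  0.1058] turn z rad 0.028 now yaw 13.62 tcp [ 0.4615 -0.1284  0.2058] t 1.48 F [-0.6 -0.3 -1.1] open 1.0 g 0.0 j6 47.5
```

View pics/w1.png

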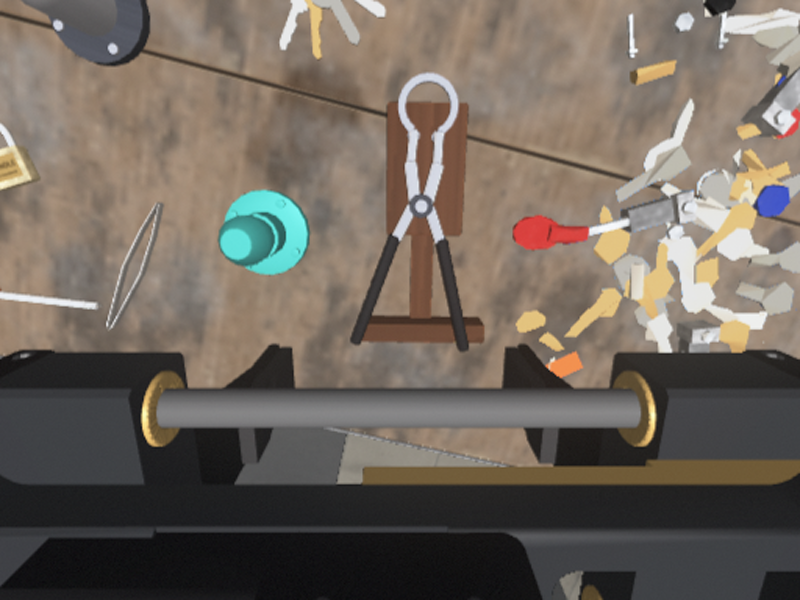

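The wrist view shows the pliers on the rest: ring centre (428,103), pivot (421,206), handle ends (357,342) and (463,348). No other pliers are in view.

```bash
python3 - <<'E'
from h import *
f=np.load("w1.npz"); c={k:f[k] for k in("fx","fy","cx","cy","xyz","rotation")}
q=lambda u,v,z:ray(c,u*.64,v*.64,z)[:2]
piv=q(421,206,.043); ring=q(428,103,.028+.002); L=q(357,342,.042); Rr=q(463,348,.042)
h=(L+Rr)/2
for a,b in((ring,piv),(piv,h),(ring,h)): print(a,b,np.degrees(np.arctan2(*(a-b)[::-1])),np.linalg.norm(a-b))
P=pts(f["d"],c); p=f["p"].astype(int)
m=(P[...,2]>.033)&(P[...,2]<.05)&(p.max(2)<75)&(abs(P[...,0]-.45)<.07)&(abs(P[...,1]+.125)<.07)
m[:130]=False; n,lab,st,ce=cv2.connectedComponentsWithStats(m.astype(np.uint8))
ls=[]
for i in range(1,n):
    if st[i,4]>150:
        Q=P[lab==i]; x=np.polyfit(Q[:,0],Q[:,1],1); ls.append(x); print(st[i,4],np.median(Q,0).round(4),np.degrees(np.arctan(x[0])).round(2),Q[:,2].mean().round(4))
i=piv; a=[np.arctan(l[0]) for l in ls]; print("bisector",np.degrees(np.mean(a)))
g=np.degrees(np.mean(a)) if len(a)==2 else 13
print("grip from pivot",piv-.058*np.array([np.cos(np.radians(g)),np.sin(np.radians(g))]))
ba=P[(P[...,2]>.01)&(P[...,2]<.03)&(abs(P[...,0]-.5)<.12)&(abs(P[...,1]+.12)<.06)&(p[...,2]>p[...,0]+25)]; print(ba.mean(0),np.percentile(ba[:,2],95))
E
```

```text
[ 0.59020816 -0.11541631] [ 0.5215386  -0.12752095] 9.99704748825878 0.06972826318589896
[ 0.5215386  -0.12752095] [ 0.41654769 -0.14598275] 9.973038056289036 0.10660173185985856
[ 0.59020816 -0.11541631] [ 0.41654769 -0.14598275] 9.98253239095797 0.17632999134461833
515 [ 0.453  -0.1085  0.0419] -7.03 0.0418
525 [ 0.463  -0.1669  0.0419] 26.41 0.0417
bisector 9.689814109123454
grip from pivot [ 0.46436607 -0.13728317]
[ 0.52098671 -0.12916357  0.02566656] 0.02735049560706737
```

```bash
python3 - <<'E'
from h import *
def teal(p,P):
    m=cv2.inRange(cv2.cvtColor(p,cv2.COLOR_BGR2HSV),(80,120,40),(95,255,255))>0
    out=[]
    for a,b in((.05,.06),(.014,.03)):
        Q=P[m&(P[...,2]>a)&(P[...,2]<b)]
        A=np.c_[2*Q[:,:2],np.ones(len(Q))]; x=np.linalg.lstsq(A,(Q[:,:2]**2).sum(1),rcond=None)[0]; out+=[len(Q),x[:2].round(4),np.sqrt(x[2]+x[0]**2+x[1]**2).round(4)]
    return out
def plane(p,P,xm):
    g=p.max(2).astype(int); s=g-p.min(2)
    m=(P[...,2]>.036)&(P[...,2]<.05)&(g<75)&(abs(P[...,0]-.45)<.06)&(abs(P[...,1]+.125)<.075)
    n,lab,st,ce=cv2.connectedComponentsWithStats(m.astype(np.uint8)); 
    for i in range(1,n):
        if st[i,4]>60:
            Q=P[lab==i]; k=np.polyfit(Q[:,0],Q[:,1],1); print("   handle",len(Q),"y at .44,.46:",np.polyval(k,[.44,.46]).round(4),np.degrees(np.arctan(k[0])).round(1))
for n in("scene","side"):
    f=np.load(n+".npz"); P=pts(f["d"],calibration(n)); print(n,teal(f["p"],P)); plane(f["p"],P,0)
s=read_state(); p,d,c=shot("wrist"); print(s["position"],s["qvel"].round(2),c["xyz"]); P=pts(d,c); print("wrist",teal(p,P)); plane(p,P,0)
for z in(0,):
    m=(abs(P[...,0]-.5)<.1)&(abs(P[...,1]+.03)<.1)&(abs(P[...,2])<.006); print("bench z",np.median(P[m][:,2]))
E
```

```text
scene [68, array([ 0.4692, -0.0116]), np.float64(0.0156), 99, array([ 0.4695, -0.0127]), np.float64(0.0163)]
   handle 90 y at .44,.46: [-0.1765 -0.1661] 27.6
   handle 94 y at .44,.46: [-0.1044 -0.107 ] -7.4
side [54, array([ 0.4733, -0.0087]), np.float64(0.0141), 103, array([ 0.4525, -0.0526]), np.float64(0.0591)]
   handle 68 y at .44,.46: [-0.1767 -0.1666] 26.8
   handle 110 y at .44,.46: [-0.1032 -0.1055] -6.5
[ 0.46151436 -0.12835176  0.20581901] [-2.75 -1.25 -1.02 -0.16  0.33  0.05] [ 0.53236347 -0.11041471  0.35387199]
wrist [95, array([ 0.4698, -0.0128]), np.float64(0.0173), 129, array([ 0.47 , -0.013]), np.float64(0.019)]
   handle 510 y at .44,.46: [-0.1069 -0.1094] -7.1
   handle 518 y at .44,.46: [-0.1784 -0.1684] 26.4
bench z 0.00018813108851728488
```

```bash
python3 -c "
from h import *
todo(.4644,-.1375,.06,10)"
```

```text
tool shift [0.001  0.0085 0.1465] turn z rad 0.061 now yaw 13.5 tcp [ 0.4617 -0.1296  0.2065] t 1.53 F [-0.5  0.2  0.6] open 1.0 g 0.0 j6 47.5
```

>>> send_rows(
  plan=[
    [0,0,0.008,0.01,0.061],
    [0,0,0,0.03,0],
    [0,0,0,0.03,0],
    [0,0,0,0.03,0],
    [0,0,0,0.03,0],
    [0,0,0,0.016,0],
    [0,0,0,0,0],
    [0,0,0,0,0],
    [0,0,0,0,0],
  ],
)

```text
time_s: 2.28
position: [0.4646, -0.139, 0.062]
tcp_rot: [[0.985, 0.171, 0.002], [0.171, -0.985, -0.001], [0.002, 0.002, -1.0]]
force: [0.1, -0.5, 0.4]
opening: 1.0
grasp_force: 0.0
```

```bash
python3 - <<'E'
from h import *
todo(.4644,-.1375,.029,10)
p,d,c=shot("wrist"); todo(.4644,-.1375,.029,10)
P=pts(d,c); g=p.max(2).astype(int)
R=np.array(read_state()["tcp_rot"]); 
m=(P[...,2]>.036)&(P[...,2]<.05)&(g<75)&(abs(P[...,0]-.45)<.07)&(abs(P[...,1]+.125)<.075)
n,lab,st,ce=cv2.connectedComponentsWithStats(m.astype(np.uint8))
for i in range(1,n):
    if st[i,4]>100:
        Q=P[lab==i]; k=np.polyfit(Q[:,0],Q[:,1],1); print(len(Q),Q[:,0].min().round(3),Q[:,0].max().round(3),np.polyval(k,[.46,.47,.48]).round(4),np.degrees(np.arctan(k[0])).round(1))
E
```

```text
tool shift [ 0.     -0.0016  0.0329] turn z rad -0.003 now yaw 9.85 tcp [ 0.4646 -0.139   0.062 ] t 2.28 F [ 0.1 -0.5  0.4] open 1.0 g 0.0 j6 50.3
tool shift [-0.0002 -0.0015  0.0332] turn z rad -0.002 now yaw 9.88 tcp [ 0.4648 -0.1389  0.0622] t 2.33 F [-1.2  0.2  0.2] open 0.996 g 0.0 j6 50.3
924 0.445 0.497 [-0.1096 -0.1108 -0.112 ] -7.0
919 0.456 0.504 [-0.1686 -0.1637 -0.1589] 26.0
272 0.408 0.427 [-0.1099 -0.1112 -0.1126] -7.5
269 0.421 0.44 [-0.1707 -0.1664 -0.162 ] 23.5
```

>>> send_rows(
  plan=[
    [0,0,-0.001,0.011,0],
    [0,0,0,0.011,0],
    [0,0,0,0.011,0],
    [0,0,0,0,0],
    [0,0,0,0,0],
    [0,0,0,0,0],
  ],
)

```text
time_s: 2.83
position: [0.4645, -0.137, 0.029]
tcp_rot: [[0.985, 0.173, 0.002], [0.173, -0.985, -0.001], [0.002, 0.001, -1.0]]
force: [-0.2, 0.4, 0.1]
opening: 1.004
grasp_force: 0.0
```

>>> send_rows(
  plan=[
    [60,0,0,0,0],
    [90,0,0,0,0],
    [120,0,0,0,0],
    [150,0,0,0,0],
    [200,0,0,0,0],
    [255,0,0,0,0],
    [255,0,0,0,0],
    [255,0,0,0,0],
    [255,0,0,0,0],
    [255,0,0,0,0],
    [255,0,0,0,0],
    [255,0,0,0,0],
  ],
)

```text
time_s: 3.83
position: [0.4644, -0.137, 0.0283]
tcp_rot: [[0.985, 0.173, 0.002], [0.173, -0.985, -0.001], [0.001, 0.001, -1.0]]
force: [-0.4, -1.2, 6.1]
opening: 0.295
grasp_force: 30.0
```

```bash
python3 - <<'E'
from h import *
p,d,c=shot("wrist"); todo(.4644,-.1375,.150,10)
cv2.imwrite("pics/w2.png",cv2.resize(p,(800,600),interpolation=cv2.INTER_CUBIC))
E
```

```text
tool shift [ 0.      0.0006 -0.1217] turn z rad -0.001 now yaw 9.95 tcp [ 0.4645 -0.137   0.0283] t 3.88 F [-1.  -1.2  5.8] open 0.293 g 30.0 j6 50.4
```

View pics/w2.png

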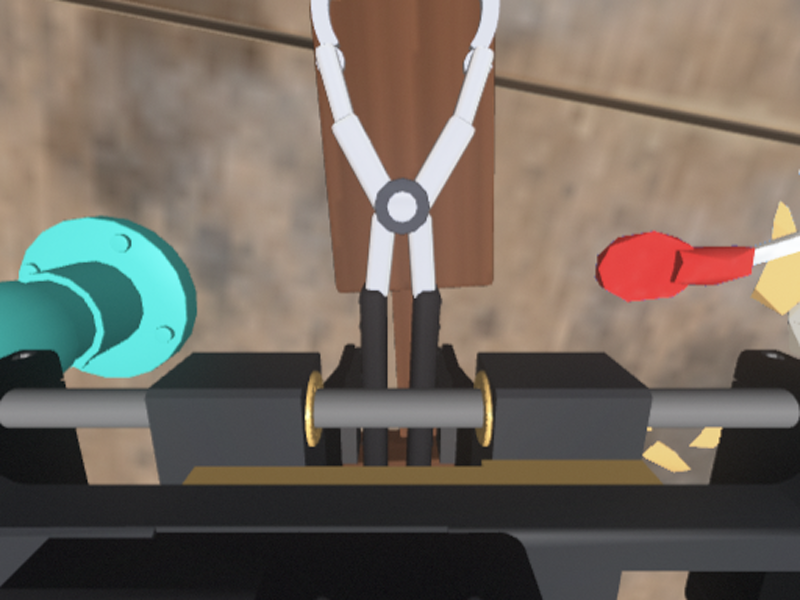

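The handles are squeezed parallel at grip 30 N, with the pivot at (402,206) and the ring arms spread to (330,60) and (480,60). Lifting now.

>>> send_rows(
  plan=[
    [255,0,0,-0.003,0],
    [255,0,0,-0.008,0],
    [255,0,0,-0.014,0],
    [255,0,0,-0.018,0],
    [255,0,0,-0.018,0],
    [255,0,0,-0.018,0],
    [255,0,0,-0.018,0],
    [255,0,0,-0.014,0],
    [255,0,0,-0.01,0],
    [255,0,0,0,0],
    [255,0,0,0,0],
    [255,0,0,0,0],
  ],
)

```text
time_s: 4.88
position: [0.463, -0.1361, 0.1482]
tcp_rot: [[0.985, 0.173, -0.002], [0.173, -0.985, 0.001], [-0.002, -0.001, -1.0]]
force: [-0.7, 0.6, -2.7]
opening: 0.293
grasp_force: 30.0
```

```bash
python3 - <<'E'
from h import *
todo(.463,.2514,.15,20)
s=read_state(); print(s["joint_positions"].round(1))
T=s["position"]; rx=np.array(s["tcp_rot"])[:,0]; rm=T+.112*rx; print("ring_mid exp",rm)
out=[]
for n in("scene","side"):
    p,d,c=shot(n); np.savez(n+"2.npz",p=p,d=d)
    r=np.array(c["rotation"]).T@(rm-c["xyz"]); u,v=c["fx"]*r[0]/r[2]+c["cx"],c["fy"]*r[1]/r[2]+c["cy"]; print(n,u,v)
    u,v=int(u),int(v); cr=p[max(0,v-48):v+48,max(0,u-50):u+50].copy(); cr=cv2.resize(cr,(400,384),interpolation=cv2.INTER_CUBIC); out.append(cr)
cv2.imwrite("pics/lift.png",np.hstack(out))
E
```

```text
tool shift [ 0.067  -0.3817 -0.0014] turn z rad -0.175 now yaw 9.96 tcp [ 0.463  -0.1361  0.1482] t 4.88 F [-0.7  0.6 -2.7] open 0.293 g 30.0 j6 50.4
[-29.7  27.5 107.1  -0.   45.5  50.4]
ring_mid exp [ 0.57328736 -0.11673043  0.1480698 ]
scene 321.85901731481056 120.10030538212116
side 179.7214524377397 107.6297646924891
```

View pics/lift.png

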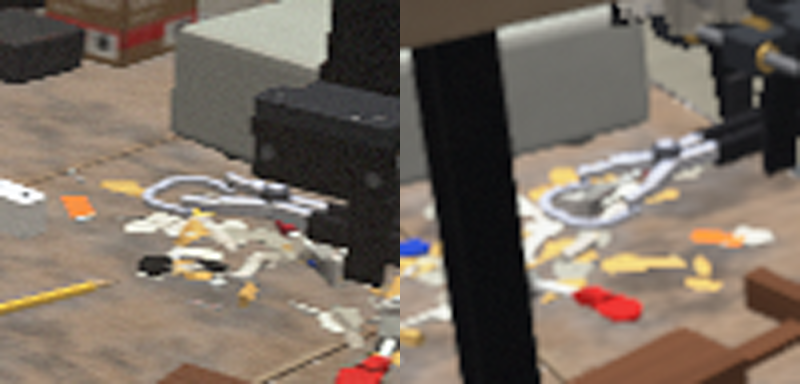

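Both crops show the pliers level in the air with the ring spread open at (190,195) in the left crop and (585,205) in the right one. Next I measure the ring in the tool frame.

```bash
python3 - <<'E'
from h import *
s=read_state(); R=np.array(s["tcp_rot"])
for n in("scene","side"):
    f=np.load(n+"2.npz"); P=(pts(f["d"],calibration(n))-s["position"])@R
    m=(P[...,0]>.04)&(P[...,0]<.15)&(abs(P[...,1])<.05)&(abs(P[...,2])<.02)&(f["d"]>0); Q=P[m]
    print(n,len(Q),"x range",Q[:,0].min().round(4),Q[:,0].max().round(4),"z med",np.median(Q[Q[:,0]>.1][:,2]).round(4))
    for a in np.arange(.04,.15,.006):
        k=Q[(Q[:,0]>=a)&(Q[:,0]<a+.006)]
        if len(k): 
            L=k[k[:,1]<0];G=k[k[:,1]>=0]
            fm=lambda q:(len(q),q[:,1].min().round(3),q[:,1].max().round(3)) if len(q) else None
            print(a.round(3),fm(L),fm(G),k[:,2].mean().round(4))
E
```

```text
scene 319 x range 0.0402 0.145 z med 0.002
0.04 (11, np.float64(-0.013), np.float64(-0.007)) (7, np.float64(0.002), np.float64(0.012)) -0.0078
0.046 (13, np.float64(-0.012), np.float64(-0.0)) (5, np.float64(0.001), np.float64(0.008)) -0.0079
0.052 (16, np.float64(-0.012), np.float64(-0.001)) (4, np.float64(0.003), np.float64(0.007)) -0.0075
0.058 (19, np.float64(-0.012), np.float64(-0.0)) (4, np.float64(0.0), np.float64(0.006)) -0.01
0.064 (22, np.float64(-0.011), np.float64(-0.001)) (3, np.float64(0.0), np.float64(0.005)) -0.0095
0.07 (14, np.float64(-0.015), np.float64(-0.002)) (2, np.float64(0.002), np.float64(0.004)) -0.0081
0.076 (17, np.float64(-0.019), np.float64(-0.007)) (2, np.float64(0.006), np.float64(0.007)) -0.0058
0.082 (16, np.float64(-0.024), np.float64(-0.011)) (9, np.float64(0.01), np.float64(0.018)) -0.0058
0.088 (11, np.float64(-0.023), np.float64(-0.013)) (5, np.float64(0.014), np.float64(0.017)) -0.005
0.094 (7, np.float64(-0.024), np.float64(-0.021)) (7, np.float64(0.016), np.float64(0.019)) -0.0042
0.1 (11, np.float64(-0.027), np.float64(-0.018)) (8, np.float6
[... 1832 characters left out ...]
053
0.106 (9, np.float64(-0.026), np.float64(-0.02)) (12, np.float64(0.02), np.float64(0.024)) -0.0038
0.112 (15, np.float64(-0.028), np.float64(-0.021)) (12, np.float64(0.017), np.float64(0.025)) -0.0021
0.118 (6, np.float64(-0.027), np.float64(-0.022)) (7, np.float64(0.021), np.float64(0.025)) 0.0012
0.124 (6, np.float64(-0.029), np.float64(-0.022)) (7, np.float64(0.023), np.float64(0.026)) 0.0014
0.13 (10, np.float64(-0.03), np.float64(-0.017)) (5, np.float64(0.022), np.float64(0.028)) 0.0013
0.136 (12, np.float64(-0.026), np.float64(-0.014)) (6, np.float64(0.003), np.float64(0.022)) 0.0013
0.142 (17, np.float64(-0.02), np.float64(-0.002)) (14, np.float64(0.001), np.float64(0.019)) 0.0012
```

```bash
python3 - <<'E'
from h import *
s=read_state(); R=np.array(s["tcp_rot"]); p,d,c=shot("wrist"); P=(pts(d,c)-s["position"])@R
np.savez("w3.npz",p=p,d=d)
bl={}
for a in np.arange(.02,.125,.008):
    k=P[(P[...,0]>=a)&(P[...,0]<a+.008)&(abs(P[...,1])<.04)&(P[...,2]<.02)&(P[...,2]>-.03)]
    if len(k)>5: print(a.round(3),len(k),"z",np.percentile(k[:,2],[10,50,90]).round(4),"y",k[:,1].min().round(3),k[:,1].max().round(3))
for n in("scene2","side2"):
    f=np.load(n+".npz"); Q=(pts(f["d"],calibration(n[:-1]))-s["position"])@R
    print(n,[np.percentile(k[:,2],[5,30]).round(4).tolist() for a in np.arange(.03,.15,.01) if len(k:=Q[(Q[...,0]>=a)&(Q[...,0]<a+.01)&(abs(Q[...,1])<.035)&(abs(Q[...,2])<.025)])>3])
E
```

```text
0.02 507 z [-0.0141 -0.0131 -0.0111] y -0.014 0.013
0.028 510 z [-0.014  -0.013  -0.0112] y -0.014 0.013
0.036 524 z [-0.0134 -0.0124 -0.0111] y -0.014 0.013
0.044 482 z [-0.0129 -0.012  -0.0109] y -0.012 0.011
0.052 515 z [-0.0133 -0.0121 -0.0108] y -0.011 0.01
0.06 644 z [-0.0187 -0.0166 -0.0118] y -0.01 0.01
0.068 838 z [-0.0178 -0.0119 -0.01  ] y -0.014 0.015
0.076 735 z [-0.0115 -0.0107 -0.0095] y -0.019 0.019
0.084 714 z [-0.0115 -0.0105 -0.0093] y -0.021 0.022
0.092 522 z [-0.0095 -0.0083 -0.0071] y -0.023 0.024
0.1 562 z [-0.0093 -0.0082 -0.0067] y -0.026 0.028
0.108 445 z [-0.0088 -0.007   0.0003] y -0.027 0.028
0.116 431 z [-0.0012 -0.0003  0.0008] y -0.027 0.029
0.124 171 z [-0.001  -0.0001  0.0013] y -0.027 0.029
scene2 [[-0.0114, -0.0097], [-0.0104, -0.0095], [-0.0145, -0.0103], [-0.0159, -0.013], [-0.0138, -0.0085], [-0.009, -0.0082], [-0.0085, -0.0058], [-0.0068, -0.0042], [-0.0046, 0.0018], [0.0009, 0.0017], [0.0014, 0.0016], [0.0016, 0.0021]]
side2 [[-0.0132, -0.0117], [-0.013, -0.011], [-0.0134, -0.0106], [-0.0178, -0.0153], [-0.0167, -0.0135], [-0.0112, -0.0097], [-0.0111, -0.0086], [-0.0085, -0.0074], [-0.0084, -0.0039], [-0.0012, 0.0005], [-0.0009, 0.0008], [-0.0004, 0.0001]]
```

>>> send_rows(
  plan=[
    [255,0,0,0,-0.0875],
    [255,0,0,0,-0.0875],
    [255,0.004,-0.011,0,0],
    [255,0.008,-0.022,0,0],
    [255,0.011,-0.03,0,0],
    [255,0.011,-0.03,0,0],
    [255,0.011,-0.03,0,0],
    [255,0.011,-0.03,0,0],
    [255,0.011,-0.03,0,0],
    [255,0.011,-0.03,0,0],
    [255,0.011,-0.03,0,0],
    [255,0.011,-0.03,0,0],
    [255,0.011,-0.03,0,0],
    [255,0.011,-0.03,0,0],
    [255,0.008,-0.021,0,0],
    [255,0.004,-0.009,0,0],
    [255,0,0,0,0],
    [255,0,0,0,0],
    [255,0,0,0,0],
    [255,0,0,0,0],
  ],
)

```text
time_s: 6.7
position: [0.4654, 0.249, 0.1486]
tcp_rot: [[0.941, 0.34, -0.001], [0.34, -0.941, -0.001], [-0.001, 0.0, -1.0]]
force: [0.0, -0.0, -2.0]
opening: 0.291
grasp_force: 30.0
```

```bash
cat > look.py <<'E'
from h import *
def run(tag):
    todo(.4648,.2507,.1,20)
    s=read_state(); R=np.array(s["tcp_rot"]); rm=s["position"]+.112*R[:,0]; print("ring_mid exp",rm.round(4))
    out=[]
    for n in("wrist","scene","side"):
        p,d,c=shot(n); np.savez(tag+n+".npz",p=p,d=d,**c); P=pts(d,c)
        m=(np.hypot(P[...,0]-.57,P[...,1]-.289)<.024)&(d>0); res=[]
        for a,b in((.048,.0585),(.015,.034)):
            Q=P[m&(P[...,2]>a)&(P[...,2]<b)]
            if len(Q)<15: continue
            # axis with known radius 17.5
            from scipy.optimize import least_squares
            x=least_squares(lambda x:np.hypot(Q[:,0]-x[0],Q[:,1]-x[1])-.0175,[.57,.289],loss="soft_l1",f_scale=.001).x
            res.append((len(Q),x.round(4)))
        T=P[m&(P[...,2]>.0715)&(P[...,2]<.078)]; print(n,res,"top",len(T),T.mean(0).round(4) if len(T) else "")
        if n!="wrist":
            r=np.array(c["rotation"]).T@(rm-c["xyz"]); u,v=int(c["fx"]*r[0]/r[2]+c["cx"]),int(c["fy"]*r[1]/r[2]+c["cy"]); u0=min(max(0,u-50),412);v0=min(max(0,v-40),284)
            out.append(cv2.resize(p[v0:v0+100,u0:u0+100],(300,400),interpolation=cv2.INTER_CUBIC) if 0 else cv2.resize(p[v0:v0+100,u0:u0+100],(400,400),interpolation=cv2.INTER_CUBIC))
    cv2.imwrite(f"pics/{tag}.png",np.hstack(out))
    cv2.imwrite(f"pics/{tag}w.png",cv2.resize(np.load(tag+"wrist.npz")["p"],(800,600)))
E
python3 -c "
import look; look.run('a')"
```

```text
tool shift [ 0.0001 -0.0018  0.0486] turn z rad -0.002 now yaw 19.86 tcp [0.4654 0.249  0.1486] t 6.7 F [ 0. -0. -2.] open 0.291 g 30.0 j6 86.2
ring_mid exp [0.5707 0.2871 0.1485]
wrist [(35, array([0.5697, 0.2885])), (45, array([0.5696, 0.2885]))] top 800 [0.5693 0.2883 0.0738]
scene [(92, array([0.5696, 0.288 ])), (157, array([0.5699, 0.2879]))] top 52 [0.5674 0.2891 0.0724]
side [(85, array([0.5709, 0.2886])), (159, array([0.5711, 0.2887]))] top 93 [0.5727 0.291  0.0739]
```

View pics/aw.png

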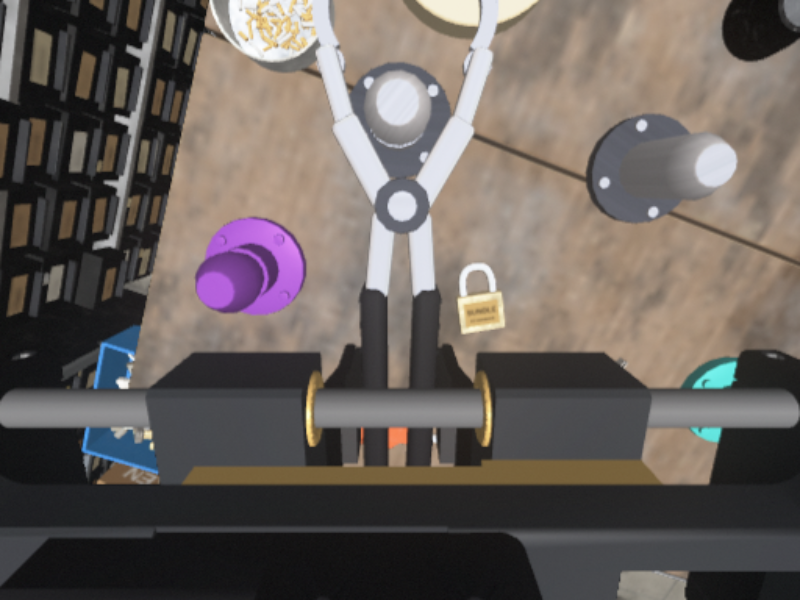

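The grooved stub's top is at (398,100), between the jaws. Its axis is at (0.5697, 0.2885), about 2 mm off the expected ring centre. I'll correct that and descend to just above the top.

>>> send_rows(
  plan=[
    [255,0,-0.002,0.005,0],
    [255,0,0,0.01,0],
    [255,0,0,0.012,0],
    [255,0,0,0.012,0],
    [255,0,0,0.01,0],
    [255,0,0,0.005,0],
    [255,0,0,0,0],
    [255,0,0,0,0],
    [255,0,0,0,0],
  ],
)

```text
time_s: 7.6
position: [0.4654, 0.2524, 0.0951]
tcp_rot: [[0.94, 0.342, 0.001], [0.342, -0.94, 0.0], [0.001, 0.0, -1.0]]
force: [0.5, 0.1, -1.8]
opening: 0.292
grasp_force: 30.0
```

```bash
python3 - <<'E'
import look; from h import *
look.run('b')
s=read_state(); R=np.array(s["tcp_rot"])
for n in("scene","side","wrist"):
    f=np.load("b"+n+".npz"); c={k:f[k] for k in("fx","fy","cx","cy","xyz","rotation")}; P=(pts(f["d"],c)-s["position"])@R
    k=P[(P[...,0]>.114)&(P[...,0]<.15)&(abs(P[...,1])<.035)&(abs(P[...,2])<.008)]
    print(n,len(k),k.min(0).round(4),k.max(0).round(4),np.median(k,0).round(4))
E
```

```text
tool shift [-0.0011  0.0014 -0.0049] turn z rad -0.0 now yaw 19.99 tcp [0.4654 0.2524 0.0951] t 7.6 F [ 0.5  0.1 -1.8] open 0.292 g 30.0 j6 86.4
ring_mid exp [0.5707 0.2906 0.0952]
wrist [(72, array([0.5699, 0.2885])), (88, array([0.5698, 0.2885]))] top 1418 [0.5692 0.2884 0.0739]
scene [(95, array([0.5699, 0.2878])), (163, array([0.57  , 0.2879]))] top 33 [0.5679 0.2913 0.0725]
side [(87, array([0.5709, 0.2883])), (155, array([0.5709, 0.2889]))] top 53 [0.5701 0.2876 0.0741]
scene 91 [ 1.146e-01 -2.860e-02 -1.000e-04] [0.1452 0.0177 0.0078] [ 0.139  -0.0112  0.0025]
side 191 [ 0.1141 -0.0281 -0.0073] [0.1476 0.0287 0.0049] [ 0.1389 -0.0028  0.0003]
wrist 709 [ 0.1141 -0.0272 -0.002 ] [0.1279 0.0294 0.0052] [0.1207 0.0222 0.0002]
```

View pics/b.png

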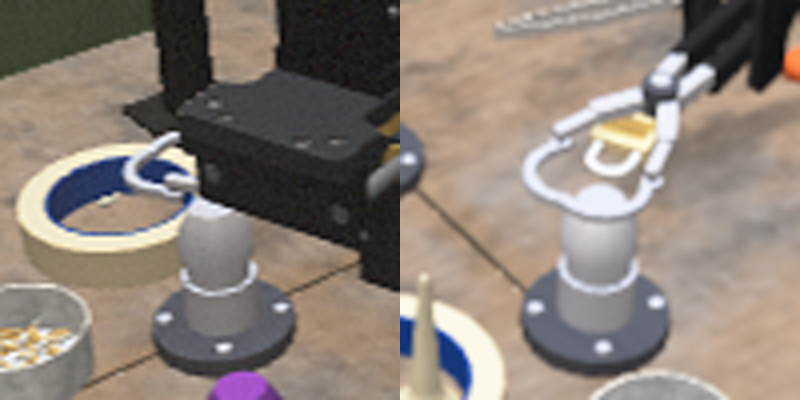

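The ring is above the grooved stub, level, in both crops: left at (165,165), right at (590,175). It looks nearly centred. I'll make a small correction and lower slowly.

>>> send_rows(
  plan=[
    [255,-0.001,0.0005,0.003,0],
    [255,0,0,0.003,0],
    [255,0,0,0.003,0],
    [255,0,0,0.003,0],
    [255,0,0,0.003,0],
    [255,0,0,0.003,0],
    [255,0,0,0.003,0],
    [255,0,0,0.003,0],
    [255,0,0,0.003,0],
    [255,0,0,0.003,0],
    [255,0,0,0,0],
    [255,0,0,0,0],
  ],
)

```text
time_s: 8.75
position: [0.4641, 0.2514, 0.0646]
tcp_rot: [[0.94, 0.342, -0.0], [0.342, -0.94, -0.0], [-0.0, -0.0, -1.0]]
force: [0.5, -0.0, -2.7]
opening: 0.289
grasp_force: 30.0
```

```bash
python3 - <<'E'
import look; from h import *
look.run('c')
s=read_state(); R=np.array(s["tcp_rot"]); print("stub in tool",(R.T@(np.array([.5698,.2885,.042])-s["position"])).round(4))
E
```

```text
tool shift [ 0.0004  0.0009 -0.0354] turn z rad -0.0 now yaw 19.98 tcp [0.4641 0.2514 0.0646] t 8.75 F [ 0.5 -0.  -2.7] open 0.289 g 30.0 j6 86.3
ring_mid exp [0.5693 0.2897 0.0645]
wrist [(133, array([0.5699, 0.2885])), (151, array([0.5698, 0.2885]))] top 2809 [0.5678 0.2878 0.0736]
scene [(27, array([0.5679, 0.2876])), (161, array([0.57  , 0.2879]))] top 0 
side [(45, array([0.571 , 0.2885])), (153, array([0.571 , 0.2887]))] top 133 [0.5701 0.2887 0.0736]
stub in tool [0.1118 0.0012 0.023 ]
```

View pics/c.png

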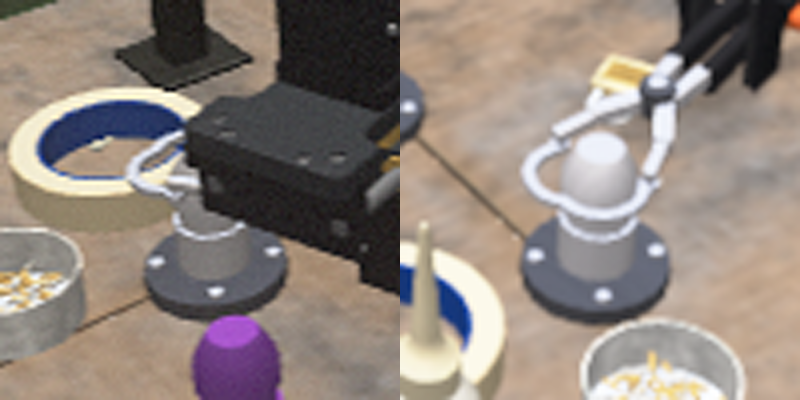

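The ring is over the top and around the stub, clear on all sides (right crop, ring at (590,190)), with no contact force. Lowering the last 21 mm.

>>> send_rows(
  plan=[
    [255,0,0,0.003,0],
    [255,0,0,0.003,0],
    [255,0,0,0.003,0],
    [255,0,0,0.003,0],
    [255,0,0,0.003,0],
    [255,0,0,0.003,0],
    [255,0,0,0.003,0],
    [255,0,0,0,0],
    [255,0,0,0,0],
    [255,0,0,0,0],
    [255,0,0,0,0],
  ],
)

```text
time_s: 9.82
position: [0.4643, 0.2515, 0.044]
tcp_rot: [[0.94, 0.342, 0.0], [0.342, -0.94, 0.0], [0.0, -0.0, -1.0]]
force: [-0.3, 0.8, -2.9]
opening: 0.29
grasp_force: 30.0
```

```bash
python3 - <<'E'
import look; from h import *
look.run('d')
s=read_state(); R=np.array(s["tcp_rot"]); print("stub in tool",(R.T@(np.array([.5698,.2885,.042])-s["position"])).round(4))
for n in("scene","side","wrist"):
    f=np.load("d"+n+".npz"); c={k:f[k] for k in("fx","fy","cx","cy","xyz","rotation")}; W=pts(f["d"],c); P=(W-s["position"])@R
    m=(P[...,0]>.114)&(P[...,0]<.15)&(np.hypot(P[...,0]-.112,P[...,1]-.001)>.0205)&(abs(P[...,1])<.032)&(abs(P[...,2])<.008)
    k=P[m]; print(n,len(k),k.min(0).round(4),k.max(0).round(4),"ring top world z",np.percentile(W[m][:,2],[20,50,80]).round(4))
E
```

```text
tool shift [ 0.0002  0.0009 -0.056 ] turn z rad -0.0 now yaw 19.98 tcp [0.4643 0.2515 0.044 ] t 9.82 F [-0.3  0.8 -2.9] open 0.29 g 30.0 j6 86.3
ring_mid exp [0.5696 0.2897 0.044 ]
wrist [(915, array([0.5676, 0.2872])), (206, array([0.5699, 0.2885]))] top 2437 [0.5671 0.2875 0.0738]
scene [(30, array([0.5649, 0.288 ])), (78, array([0.5697, 0.2875]))] top 40 [0.5713 0.2901 0.0723]
side [(117, array([0.5705, 0.289 ])), (79, array([0.5709, 0.2887]))] top 96 [0.5727 0.2911 0.0738]
stub in tool [0.1118 0.0013 0.002 ]
scene 74 [ 0.1147 -0.0275  0.0003] [0.1463 0.0114 0.0052] ring top world z [0.0399 0.0419 0.0427]
side 177 [ 0.114  -0.0282 -0.0079] [0.1481 0.0286 0.0051] ring top world z [0.0421 0.0438 0.045 ]
wrist 717 [ 0.114  -0.0273 -0.0022] [0.1281 0.0292 0.0044] ring top world z [0.0436 0.0443 0.0449]
```

View pics/d.png

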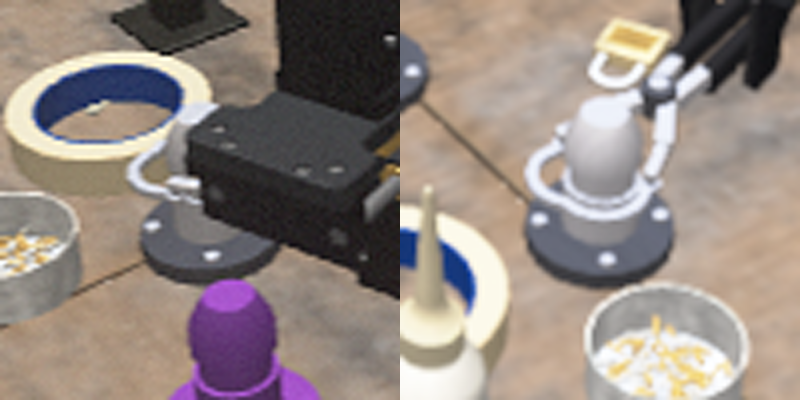

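The ring sits round the stub at groove height (right crop, (590,195)): its top is at about 44 mm, so its middle is at about 42 mm. It is centred, and I see no contact force.

```bash
python3 -c "
from h import *
print(read_state()['qvel'].round(2)); print(hand_in())"
```

```text
[ 0.01  0.03  0.01  0.14 -0.1   0.04]
the job is handed in; nothing more can be done
None
```

The job is handed in after about 10 s of robot time: the spread ring is held level and centred (within about 1 mm) in the stub's groove, mid-height about 42 mm, with the handles squeezed at 30 N and no contact force seen; the judge's result was not shown.

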